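# Release the lamp key left latched in

## Robot

A 7-joint arm with a two-finger parallel gripper is mounted at the origin on the work surface. World frame = base frame: x ahead of the robot, y to its left, z up, the work surface at z = 0. Lengths are in m, angles in rad, forces in N, time in s.
With the tool pointing down it reaches from about 0.4 to 0.85 m from the base axis. Payload 10.4 kg.
Tool frame: the origin (TCP) lies on the front face of the gripper's body, between the roots of the fingers; the fingertips stand 73 mm ahead of it and the grasp point (between the pads) lies 54 mm ahead of it; z points along the fingers, y is the line along which they close (so a half turn about z gives the same grasp; the last joint's range is limited). The gripper opens to 85 mm and grips with 20 to 120 N. Pads are 22 mm wide; open, the fingers measure 114 mm over their backs; the gripper's body (76 mm by 85 mm) begins 54 mm behind the grasp point. The pads swing forward as they close: fully open they stand 13 mm farther back than shut.
Start: joints at [-1.129, 0.332, -0.065, 1.46, 0.022, 1.35, -0.088], TCP at [0.28, 0.559, 0.304] pointing down, gripper open.
Joint ranges: [-2.6, 2.6], [-0.5, 2.12], [-1.47, 1.34], [0.16, 2.42], [-1.27, 4.41], [0.06, 2.06], [-2.6, 2.6]. Speed limits (rad/s): [2.22, 2.22, 2.79, 2.79, 3.14, 3.14, 3.14].

## Interface

Orientations are given as a unit quaternion [x, y, z, w].
In Python, from workcell import manip gives the robot as it stands.
- The arm moves only by the shell command python3 -m jog 'ROWS' [FORCE]. ROWS is JSON, a list of rows, each an object with "grip": the gripper command: -1 is fully open, 1 is shut, values between are in proportion; "slide": the shift along the tool's x, y, z in cm, a list of three; "yaw": the turn about the tool's z in rad. A call has 1 to 8 rows; each row shifts and turns the commanded pose from where the row before left it, along the tool's axes as they then stand; what a row does not reach is not made up. A row lasts 1/10 s, in which the tool goes at most 50 mm and 8.59 degrees, less where a joint would pass 70% of its speed; a pose out of reach is approached as far as the arm can. A call with a gripper value outside its range is refused whole. The fingers move at their own pace and stop on an object; FORCE is the grip in N (left out, the last holds). Time passes only in rows, so rows that do not move let the fingers close. It gives the time, the measured TCP pose, the force, the opening and the grip force at its end, in the units of the state.
- manip.get_obs(): the state, without advancing time (a new reading comes with each control period).
- manip.camera(name): name is "scene" or "top" or "wrist"; returns the picture (384x512x3 uint8, blue, green, red); there is no depth.
- manip.calibration(name): a dict with "vfov" (degrees; the focal length in pixels is half the picture's height over the tangent of half this angle, whatever the lens; pixels are square), "cx", "cy" (the principal point, pixels), "camera_from_world" (4x4, takes a point from world to camera coordinates). Camera axes: x right, y down, z forward; pixel columns grow to the right and rows downward; lengths in m; the calibration is good to about 2 mm. A picture is of the moment at which its call begins: read the wrist's pose just before it. calibration takes no time and is no camera call; for the wrist camera it gives the pose at the moment of the call.
- manip.hand_in(): hands the job in; it is judged then, once.
Trained networks look in the newest picture that a camera, given by its name, has taken for a name from the list of things; names that differ only in an ending like _2 or _b are one class to them, and where a whole thing is asked for, a point or a joint stands for the part that bears it (a point fixed in the world has none). Each returns a list of dicts, best first, with "conf" (0 to 1); they miss things now and then, are a little off and sometimes report something else, mostly with a low value. They report only what shows in the picture. A call takes as long as a camera call.
- manip.masks_of(thing, camera): "region" (384x512 bool, what is visible of it) and "centre" ([column, row] in pixels, amid what is visible of it).
The state is a dict: "clock": time; "joint_pos": joint angles; "joint_velocities": joint speeds; "tau": joint torques, N m; "position": TCP position; "ee_rot": TCP orientation; "ft_force": force on the tool from outside, world axes, zero at the start; "torque": the same for the moment, N m; "grip_width": opening from 0.0 (shut) to 1.0 (fully open); "grasp_force": force on a finger pad.
Only numpy, scipy, OpenCV 4.12 (cv2) and the standard library are available. Lean on these libraries where they do the work, as an engineer would, in place of code of your own. Each camera call takes 0.05 s, during which the arm holds its last target. There are 200 camera calls.

## Task

The lamps of this painting-conservation bench are unplugged, so nothing on the grey lamp control box lights up, but one of its four identical push-on push-off keys has been left latched in. A light tap on each tells which: an out key answers at full height, the latched one sits a little lower. Press that key fully in and let go so that it springs out and all four stand out, without pushing any of the other three in and without lifting or shifting the things around the box.

Things in the scene. Friction and masses are not known exactly. Their poses are not given: they have to be found in the camera images.
- lamp_box: lamp control box fixed to the bench: dark grey, black end cheeks, 126 mm (x) by 244 mm (y) by 62 mm high. Origin: centre of its underside, on the bench; z up, y along the key row, front (towards the robot) at -x. On its flat top four identical ivory keys, caps 28 mm square in black frames 34 mm square and 3 mm high, stand 45 mm apart in one row 20 mm in front of its middle
- place1 (a point): centre of the first key's place (lowest y of the box), at the height of the top of a key that is out: 76 mm above the bench, 14 mm above the box's top. The point belongs to the box, does not move with the key and does not tell whether the key is in. Keys move straight down and up
- place2 (a point): the same for the second key
- place3 (a point): the same for the third key
- place4 (a point): the same for the fourth key (highest y of the box)
- key_a (a joint): how far one of the four keys is in, from its highest position (m): out 0.0002, latched 0.005 (its top 71 mm above the bench), at its stop 0.008. One key starts latched, the others out. The letters do not tell the places: which key stands at which place changes every time
- key_b (a joint): the same for another key. Out keys: they give from about 1.5 N, take 2 N at 4 mm and 3 N at 7 mm (pushed at 20 mm/s, up to 4 N at first touch). Let go before 7 mm, they come out again; pushed to the stop and let go, they latch. A light tap is less than 4 mm deep; more than 6 mm counts as pushed in
- key_c (a joint): the same for another key. Latched key: it hardly moves below 2 N, takes 3 to 5 N for the 3 mm down to its stop and, kept there for 0.3 s, springs out to its full height when let go. Fully in, it is hard against the stop (5 to 25 N is fine); stopped short of it, it stays latched. Pressed to the stop again later, it latches again
- key_d (a joint): the same for another key
- brush_jar: glass jar, 72 mm across and 85 mm high, with four brushes standing in it up to 210 mm; origin at the centre of its underside. Loose, to be left alone
- solvent_bottle: amber bottle, 48 mm across and 95 mm high; origin at the centre of its underside. Loose, to be left alone
- screwdriver: screwdriver with a dark green handle, 190 mm long and 26 mm thick, lying along its own x, handle to -x; origin under its middle. Loose, to be left alone
- wax_tin: round metal tin, 60 mm across and 36 mm high; origin at the centre of its underside. Loose, to be left alone

How it is judged:
By the outcome, as a careful person would: the job done as asked, in the order asked, and still so for the second after the job is handed in, with the robot touching nothing.
It also fails if it takes over 48 s, if anything falls off the work surface, if the arm or the gripper's body presses on something with over 40 N, if the wrist force passes 120 N, or if a joint passes its speed limit or range.

## Working session

There is one attempt and no reset: what is moved stays moved. The work goes in short steps, Python scripts to look and compute and a shell command to move; the robot and the scene stay as the last step left them, time stands still between calls to the robot, and variables do not carry over. Pictures are saved under pics/ and viewed, at most 10 in all, crops included, and the job is handed in when it is done.

```bash
mkdir -p pics; cat > h.py <<'E'
import numpy as np, cv2
from workcell import manip
def cal(n):
    c=manip.calibration(n); f=192/np.tan(np.radians(c["vfov"])/2); return c,f
def px(n,p,c=None):
    c,f=c or cal(n); q=np.array(c["camera_from_world"])@np.append(p,1); return [f*q[0]/q[2]+c["cx"],f*q[1]/q[2]+c["cy"]]
def onplane(n,uv,z,c=None):
    c,f=c or cal(n); M=np.linalg.inv(np.array(c["camera_from_world"]))
    d=M[:3,:3]@np.array([(uv[0]-c["cx"])/f,(uv[1]-c["cy"])/f,1]); o=M[:3,3]
    return o+d*(z-o[2])/d[2]
E
python3 - <<'E'
from h import *
o=manip.get_obs(); print(o)
ims=[]
for n in("scene","top"):
    im=manip.camera(n); cv2.imwrite(f"pics/{n}0.png",im)
    c=manip.calibration(n); print(n,c)
    for t in("lamp_box","key_a","place1","brush_jar","solvent_bottle","screwdriver","wax_tin"):
        for m in manip.masks_of(t,n)[:5]:
            if m["conf"]>.2: print(t,round(m["conf"],2),np.round(m["centre"],1),m["region"].sum(),np.round(onplane(n,m["centre"],.07),3))
E
```

```text
{'clock': 0.0, 'joint_pos': array([-1.12857404,  0.33285694, -0.06472286,  1.46092552,  0.02161667,
        1.34990912, -0.08846816]), 'joint_velocities': array([-4.17305273e-04, -2.05853794e-03,  1.24447905e-03,  1.13603409e-03,
       -1.18286912e-03,  6.37983770e-05,  2.46027682e-04]), 'tau': array([-1.37436276e-03, -6.25431561e+01,  4.81486064e-02, -3.91605735e+01,
        1.61113887e-02,  9.99105920e-03,  1.89311044e-05]), 'position': array([0.28003667, 0.55845071, 0.30313279]), 'ee_rot': array([ 2.30286612e-01,  9.73122595e-01, -6.90031901e-04, -1.25214783e-04]), 'ft_force': array([ 0.17161935, -0.20933847,  0.08067486]), 'torque': array([ 0.0091886 , -0.03188266,  0.05743661]), 'grasp_force': 0.0, 'grip_width': 0.9992135270007557}
scene {'vfov': 48.45899714563633, 'cx': 249.30247814910467, 'cy': 185.40019731230282, 'camera_from_world': array([[-0.85914327,  0.51152259,  0.01474754,  0.5431035 ],
       [ 0.39213303,  0.67658809, -0.62326579, -0.19173989],
       [-0.32879254, -0.52969161, -0.781871  ,  1.3201936 ],
       [ 0.        ,  0.        ,  0.        ,  1.        ]])}
[... 958 characters left out ...]
box 0.88 [313.3 211.7] 6147 [ 0.602 -0.133  0.07 ]
key_a 0.77 [301.4 222.4] 192 [ 0.58  -0.109  0.07 ]
key_a 0.59 [279.7 221.6] 186 [ 0.581 -0.065  0.07 ]
key_a 0.55 [323.7 222.7] 227 [ 0.58  -0.154  0.07 ]
key_a 0.46 [344.5 227.4] 208 [ 0.571 -0.196  0.07 ]
place1 0.98 [316.5 211.2] 6203 [ 0.603 -0.14   0.07 ]
place1 0.38 [301.9 223.8] 228 [ 0.577 -0.11   0.07 ]
brush_jar 0.83 [288.5 130. ] 1379 [ 0.775 -0.083  0.07 ]
solvent_bottle 0.6 [355.5 154.2] 567 [ 0.724 -0.222  0.07 ]
screwdriver 0.59 [398.4 232.7] 614 [ 0.561 -0.305  0.07 ]
wax_tin 0.62 [228.9 216.4] 587 [0.591 0.039 0.07 ]
wax_tin 0.44 [395.9 232.4] 528 [ 0.562 -0.299  0.07 ]
wax_tin 0.27 [286.7 130.4] 1387 [ 0.774 -0.079  0.07 ]
```

View pics/top0.png

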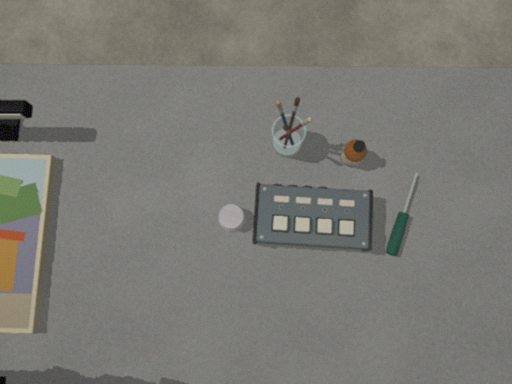

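View pics/scene0.png

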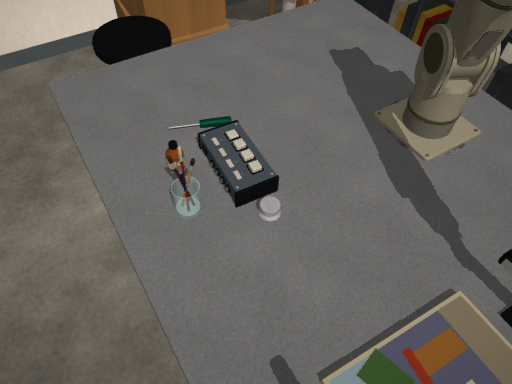

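The top picture shows the box at about (313, 215), slightly rotated, with keys at columns 280/302/324/346 and rows 223–228. The jar is at (288, 133), bottle (355, 150), tin (231, 217) and screwdriver (402, 215), all clear of the key row. The scene view agrees. I'll turn, shut the gripper and move above the keys.

```bash
python3 -m jog '[{"grip":1,"slide":[0,0,0],"yaw":-0.14},{"grip":1,"slide":[0,0,0],"yaw":-0.14},{"grip":1,"slide":[0,0,0],"yaw":-0.13},{"grip":1,"slide":[-2,-4.5,0],"yaw":0},{"grip":1,"slide":[-2,-4.5,0],"yaw":0},{"grip":1,"slide":[-2,-4.5,0],"yaw":0},{"grip":1,"slide":[-2,-4.5,0],"yaw":0},{"grip":1,"slide":[-2,-4.5,0],"yaw":0}]' 20
python3 -m jog '[{"grip":1,"slide":[-2,-4.5,0],"yaw":0},{"grip":1,"slide":[-2,-4.5,0],"yaw":0},{"grip":1,"slide":[-2,-4.5,0],"yaw":0},{"grip":1,"slide":[-2,-4.5,0],"yaw":0},{"grip":1,"slide":[-2,-4.5,0],"yaw":0},{"grip":1,"slide":[-1,-4.5,0],"yaw":0},{"grip":1,"slide":[0,-4.5,0],"yaw":0},{"grip":1,"slide":[0,0,0],"yaw":0}]'
python3 - <<'E'
from h import *
o=manip.get_obs(); c=cal("wrist"); im=manip.camera("wrist"); cv2.imwrite("pics/w1.png",im)
print(o["position"],o["ee_rot"],o["grip_width"])
for m in manip.masks_of("key_a","wrist")[:6]:
    print(round(m["conf"],2),np.round(m["centre"],1),m["region"].sum(),np.round(onplane("wrist",m["centre"],.076,c),4),np.round(onplane("wrist",m["centre"],.071,c),4))
E
```

```text
clock: 1.6
position: [0.3681, 0.3266, 0.3041]
ee_rot: [0.027, 1.0, 0.0, 0.0]
ft_force: [1.2, -0.3, 0.4]
grip_width: -0.0
grasp_force: 0.0
clock: 2.4
position: [0.4601, 0.0019, 0.3043]
ee_rot: [0.032, 0.999, -0.0, 0.0]
ft_force: [0.2, 0.8, -0.5]
grip_width: 0.002
grasp_force: 0.0
[0.46008386 0.00187593 0.3042769 ] [ 3.18140728e-02  9.99493680e-01 -3.21557806e-04  3.79820886e-04] 0.0018165834572262747
0.85 [114.6 279.1] 775 [ 0.5634 -0.1544  0.076 ] [ 0.5663 -0.1571  0.071 ]
0.69 [152.7 273.3] 135 [ 0.5592 -0.1139  0.076 ] [ 0.562 -0.116  0.071]
0.62 [ 78.1 281.2] 744 [ 0.5635 -0.1928  0.076 ] [ 0.5664 -0.1961  0.071 ]
0.58 [202.9 274.1] 172 [ 0.5633 -0.0624  0.076 ] [ 0.5661 -0.0635  0.071 ]
```

View pics/w1.png

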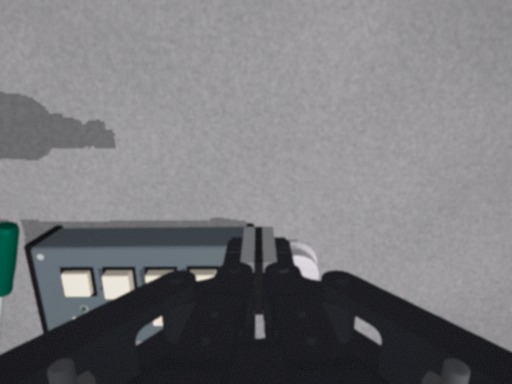

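Wrist view: keys at about (77, 283), (118, 284), (160, 275) and (203, 274), the last two partly hidden behind the fingers; the box edges run parallel to the image. I'll move ahead so all four show unobstructed.

```bash
python3 -m jog '[{"grip":1,"slide":[-4.5,0,0],"yaw":0},{"grip":1,"slide":[-4.5,-2,0],"yaw":0},{"grip":1,"slide":[-4,-2.5,0],"yaw":0},{"grip":1,"slide":[0,-4,0],"yaw":0},{"grip":1,"slide":[0,0,0],"yaw":0},{"grip":1,"slide":[0,0,0],"yaw":0},{"grip":1,"slide":[0,0,0],"yaw":0}]' 
python3 - <<'E'
from h import *
o=manip.get_obs(); c=cal("wrist"); im=manip.camera("wrist"); cv2.imwrite("pics/w2.png",im)
print(o["position"],o["ee_rot"],o["grip_width"],o["ft_force"])
for m in manip.masks_of("key_a","wrist")[:6]:
    print(round(m["conf"],2),np.round(m["centre"],1),m["region"].sum(),np.round(onplane("wrist",m["centre"],.076,c),4),np.round(onplane("wrist",m["centre"],.071,c),4))
E
```

```text
clock: 3.2
position: [0.5855, -0.0818, 0.3037]
ee_rot: [0.026, 1.0, 0.001, -0.0]
ft_force: [0.2, 0.1, 0.6]
grip_width: 0.001
grasp_force: 0.0
[ 0.5855461  -0.08180204  0.30374719] [ 2.61031076e-02  9.99659090e-01  5.69850826e-04 -7.71726348e-05] 0.0006203794149976526 [0.16560086 0.11338818 0.59485685]
0.93 [272.2 164.8] 963 [ 0.5782 -0.0685  0.076 ] [ 0.5792 -0.0683  0.071 ]
0.9 [180.  160.8] 963 [ 0.57   -0.1541  0.076 ] [ 0.5709 -0.1554  0.071 ]
0.89 [228.1 164.2] 908 [ 0.5755 -0.1096  0.076 ] [ 0.5765 -0.1101  0.071 ]
0.88 [136.4 159.5] 951 [ 0.5667 -0.1945  0.076 ] [ 0.5675 -0.1965  0.071 ]
```

View pics/w2.png

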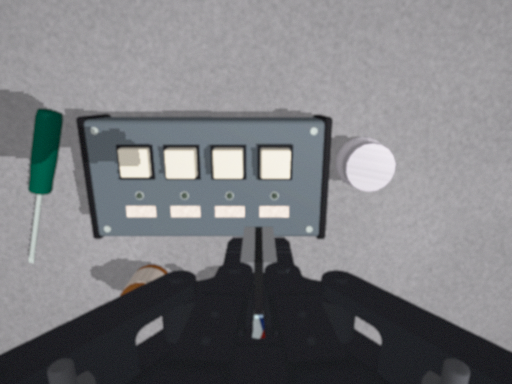

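Wrist view now shows all four keys clearly at about (134, 163), (181, 163), (228, 163), (275, 163); key 1 is part shaded. The network spacing is a bit short of 45 mm, so I'll refine with a threshold and a row fit.

```bash
python3 - <<'E'
from h import *
c=cal("wrist"); im=cv2.imread("pics/w2.png"); g=(im.min(2)>75).astype(np.uint8); g[:125]=0; g[188:]=0; g[:,:100]=0; g[:,315:]=0
g=cv2.morphologyEx(g,cv2.MORPH_OPEN,np.ones((5,5)))
n,l,s,ce=cv2.connectedComponentsWithStats(g)
P=[]
for i in range(1,n):
    if s[i,4]>200:
        uv=s[i,:2]+(s[i,2:4]-1)/2; w=onplane("wrist",uv,.075,c); P.append(w); print(s[i],uv,np.round(w,4))
P=np.array(sorted(P,key=lambda p:p[1]))[:,:2]
m=P.mean(0); d=np.array([-1.5,-.5,.5,1.5])@(P-m); print("spacing",np.linalg.norm(d)/5); d/=np.linalg.norm(d)
T=[m+k*.045*d for k in(-1.5,-.5,.5,1.5)]; print("fit",np.round(T,4),"dir",d)
o=manip.get_obs(); from scipy.spatial.transform import Rotation as R
A=R.from_quat(o["ee_rot"]).as_matrix(); print(o["position"],"tooly",A[:,1])
for t in T: print(np.round(100*A.T@(np.append(t,.16)-o["position"]),2))
E
```

```text
[  100   125   215    63 12656] [207. 156.] [ 0.567 -0.129  0.075]Traceback (most recent call last):
  File "<stdin>", line 10, in <module>
ValueError: matmul: Input operand 1 has a mismatch in its core dimension 0, with gufunc signature (n?,k),(k,m?)->(n?,m?) (size 1 is different from 4)
```

```bash
python3 - <<'E'
from h import *
c=cal("wrist"); im=cv2.imread("pics/w2.png").astype(int); g=(im[...,2]-im[...,0]>10).astype(np.uint8); g[:125]=0; g[188:]=0; g[:,:100]=0; g[:,315:]=0
g=cv2.morphologyEx(g,cv2.MORPH_OPEN,np.ones((5,5)))
n,l,s,ce=cv2.connectedComponentsWithStats(g)
P=[]
for i in range(1,n):
    if s[i,4]>200:
        uv=s[i,:2]+(s[i,2:4]-1)/2; w=onplane("wrist",uv,.075,c); P.append(w); print(s[i],uv,np.round(w,4))
P=np.array(sorted(P,key=lambda p:p[1]))[:,:2]
m=P.mean(0); d=np.array([-1.5,-.5,.5,1.5])@(P-m); print("spacing",np.linalg.norm(d)/5); d/=np.linalg.norm(d)
T=[m+k*.045*d for k in(-1.5,-.5,.5,1.5)]; print("fit",np.round(T,4),"dir",d)
o=manip.get_obs(); from scipy.spatial.transform import Rotation as R
A=R.from_quat(o["ee_rot"]).as_matrix(); print(o["position"],"tooly",A[:,1])
for t in T: print(np.round(100*A.T@(np.append(t,.16)-o["position"]),2))
E
```

```text
[118 148  33  30 944] [134.  162.5] [ 0.5696 -0.1979  0.075 ]
[164 148  33  31 992] [180. 163.] [ 0.5723 -0.1549  0.075 ]
[212 148  32  31 958] [227.5 163. ] [ 0.5746 -0.1105  0.075 ]
[260 148  32  31 950] [275.5 163. ] [ 0.5769 -0.0655  0.075 ]
spacing 0.04423373641570872
fit [[ 0.5697 -0.1996]
 [ 0.5721 -0.1547]
 [ 0.5746 -0.1097]
 [ 0.577  -0.0648]] dir [0.05435009 0.99852194]
[ 0.58549115 -0.0819956   0.30398778] tooly [5.20343367e-02 9.98644808e-01 9.87580100e-04]
[  0.97 -11.84  14.39]
[ 0.96 -7.34 14.39]
[ 0.95 -2.84 14.4 ]
[ 0.94  1.66 14.4 ]
```

```bash
python3 -m jog '[{"grip":1,"slide":[1,1.7,0],"yaw":0},{"grip":1,"slide":[0,0,4.5],"yaw":0},{"grip":1,"slide":[0,0,4.5],"yaw":0},{"grip":1,"slide":[0,0,3.5],"yaw":0},{"grip":1,"slide":[0,0,1],"yaw":0},{"grip":1,"slide":[0,0,0],"yaw":0},{"grip":1,"slide":[0,0,0],"yaw":0},{"grip":1,"slide":[0,0,0],"yaw":0}]'; python3 -c "
from h import *
o=manip.get_obs();print(o['position'],o['ft_force'],o['ee_rot'])
cv2.imwrite('pics/w3.png',manip.camera('wrist'))"
```

```text
clock: 4.1
position: [0.5775, -0.0664, 0.1711]
ee_rot: [0.027, 1.0, 0.0, 0.002]
ft_force: [-0.3, -0.1, 0.5]
grip_width: -0.004
grasp_force: 0.0
[ 0.57748372 -0.06640051  0.17108251] [-0.26690489 -0.10154902  0.46180317] [2.73388360e-02 9.99624770e-01 2.26888160e-04 1.68994967e-03]
```

View pics/w3.png

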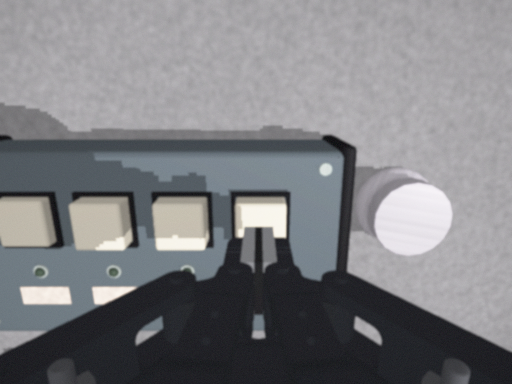

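The tips (258, 230) stand over key 4 (261, 215). Next, tap it carefully.

```bash
python3 -m jog '[{"grip":1,"slide":[0,0.1,1.5],"yaw":0},{"grip":1,"slide":[0,0,0.4],"yaw":0},{"grip":1,"slide":[0,0,0],"yaw":0},{"grip":1,"slide":[0,0,0],"yaw":0}]'
for i in 1 2; do python3 -m jog '[{"grip":1,"slide":[0,0,0.1],"yaw":0},{"grip":1,"slide":[0,0,0],"yaw":0}]'|grep -E 'pos|force' ; done; python3 -m jog '[{"grip":1,"slide":[0,0,0.1],"yaw":0},{"grip":1,"slide":[0,0,0],"yaw":0}]'
```

```text
clock: 4.55
position: [0.5763, -0.0655, 0.1497]
ee_rot: [0.027, 1.0, -0.0, -0.0]
ft_force: [0.2, -0.7, 0.2]
grip_width: 0.001
grasp_force: 0.0
position: [0.5764, -0.0655, 0.149]
ft_force: [-0.0, -0.3, -0.7]
grasp_force: 0.0
position: [0.5765, -0.0655, 0.148]
ft_force: [0.6, -0.1, 0.5]
grasp_force: 0.4
clock: 5.15
position: [0.5765, -0.0655, 0.1469]
ee_rot: [0.027, 1.0, 0.0, 0.0]
ft_force: [0.0, 0.2, 1.2]
grip_width: -0.003
grasp_force: 0.6
```

```bash
python3 -m jog '[{"grip":1,"slide":[0,0,0.1],"yaw":0},{"grip":1,"slide":[0,0,0],"yaw":0}]'|grep -E 'pos|ft'; python3 -c "
from h import *
for i in range(4):
    manip.camera('wrist');o=manip.get_obs();print(o['position'][2],o['ft_force'])"
```

```text
position: [0.5765, -0.0655, 0.1459]
ft_force: [-0.1, 0.2, 1.3]
0.14592258925429616 [ 0.09327027 -0.02923273  1.5215393 ]
0.1459440104539248 [0.24263679 0.06460592 1.65371886]
0.1459547888663459 [-0.46423257 -0.237859    1.5143252 ]
0.145972300767149 [-0.02128926 -1.13794385  1.38190226]
```

Key 4 answers (~1.5 N) at full height, so it's out. Next is key 3.

```bash
python3 -m jog '[{"grip":1,"slide":[0,0,-1.5],"yaw":0},{"grip":1,"slide":[0,-2.2,0],"yaw":0},{"grip":1,"slide":[0,-2.2,0],"yaw":0},{"grip":1,"slide":[0,0,0],"yaw":0},{"grip":1,"slide":[0,0,1.1],"yaw":0},{"grip":1,"slide":[0,0,0],"yaw":0},{"grip":1,"slide":[0,0,0.1],"yaw":0},{"grip":1,"slide":[0,0,0],"yaw":0}]'
python3 -m jog '[{"grip":1,"slide":[0,0,0.1],"yaw":0},{"grip":1,"slide":[0,0,0.1],"yaw":0},{"grip":1,"slide":[0,0,0],"yaw":0}]'|grep -E 'pos|ft'; python3 -c "
from h import *
for i in range(4):
    manip.camera('wrist');o=manip.get_obs();print(o['position'],o['ft_force'])"
```

```text
clock: 6.35
position: [0.574, -0.1086, 0.1487]
ee_rot: [0.027, 1.0, 0.0, -0.0]
ft_force: [0.2, 0.7, 0.2]
grip_width: -0.001
grasp_force: 0.0
position: [0.5741, -0.1091, 0.1469]
ft_force: [-0.4, 1.7, 1.8]
[ 0.57410575 -0.10917197  0.14693545] [ 0.11265701 -0.10055322  0.91440098]
[ 0.57412742 -0.10921683  0.14700035] [0.4537536  1.42020922 0.97627938]
[ 0.57411742 -0.10928909  0.14701861] [0.95746076 0.52073569 2.17127876]
[ 0.57407609 -0.10932288  0.14698475] [-0.2056047   1.69727092  1.71763283]
```

Key 3 is also out. Next is key 2.

```bash
python3 -m jog '[{"grip":1,"slide":[0,0,-1.5],"yaw":0},{"grip":1,"slide":[0,-2.2,0],"yaw":0},{"grip":1,"slide":[0,-2.3,0],"yaw":0},{"grip":1,"slide":[0,0,0],"yaw":0},{"grip":1,"slide":[0,0,1.1],"yaw":0},{"grip":1,"slide":[0,0,0],"yaw":0},{"grip":1,"slide":[0,0,0.1],"yaw":0},{"grip":1,"slide":[0,0,0],"yaw":0}]'
python3 -m jog '[{"grip":1,"slide":[0,0,0.1],"yaw":0},{"grip":1,"slide":[0,0,0.1],"yaw":0},{"grip":1,"slide":[0,0,0],"yaw":0}]'|grep -E 'pos|ft'; python3 -c "
from h import *
for i in range(4):
    manip.camera('wrist');o=manip.get_obs();print(o['position'],o['ft_force'])"
```

```text
clock: 7.65
position: [0.5716, -0.1536, 0.1497]
ee_rot: [0.027, 1.0, 0.0, -0.0]
ft_force: [0.7, -0.3, -0.0]
grip_width: 0.002
grasp_force: 0.0
position: [0.5717, -0.1541, 0.1479]
ft_force: [-0.6, 0.9, 0.1]
[ 0.57166319 -0.15412484  0.14796109] [0.43604425 0.35548434 1.11750237]
[ 0.57163453 -0.15419869  0.14799173] [-0.37349467 -0.06609749  0.31194808]
[ 0.57163813 -0.15425385  0.14800314] [-0.12385849  0.11265661  1.22269621]
[ 0.5716419  -0.15422036  0.14800236] [0.3160545  0.1239331  1.69753409]
```

```bash
python3 -m jog '[{"grip":1,"slide":[0,0,0.1],"yaw":0},{"grip":1,"slide":[0,0,0.1],"yaw":0},{"grip":1,"slide":[0,0,0],"yaw":0}]'|grep -E 'pos|ft'; python3 -c "
from h import *
for i in range(4):
    manip.camera('wrist');o=manip.get_obs();print(o['position'],o['ft_force'])"
```

```text
position: [0.5716, -0.1543, 0.1458]
ft_force: [0.2, 0.6, 2.1]
[ 0.57161733 -0.15429772  0.14587183] [0.03498469 0.686487   2.08318823]
[ 0.57161345 -0.1542575   0.14591319] [1.30150855 1.29951207 1.37662534]
[ 0.57162219 -0.15428631  0.1459552 ] [0.96345191 1.04569378 1.30598926]
[ 0.5716053  -0.15426014  0.14593847] [-0.30176162  0.97957606  1.00728702]
```

Key 2 is out too (~1.5 N), so key 1 should be the latched one. I'll tap it to confirm.

```bash
python3 -m jog '[{"grip":1,"slide":[0,0,-1.6],"yaw":0},{"grip":1,"slide":[0,-2.2,0],"yaw":0},{"grip":1,"slide":[0,-2.3,0],"yaw":0},{"grip":1,"slide":[0,0,0],"yaw":0},{"grip":1,"slide":[0,0,1.2],"yaw":0},{"grip":1,"slide":[0,0,0.2],"yaw":0},{"grip":1,"slide":[0,0,0.1],"yaw":0},{"grip":1,"slide":[0,0,0],"yaw":0}]'
python3 -c "
from h import *
for i in range(4):
    manip.camera('wrist');o=manip.get_obs();print(o['position'],o['ft_force'])"
```

```text
clock: 9.45
position: [0.5691, -0.1985, 0.1466]
ee_rot: [0.027, 1.0, 0.0, -0.0]
ft_force: [0.1, 0.0, -0.1]
grip_width: 0.003
grasp_force: 0.0
[ 0.56919448 -0.19866143  0.14683401] [0.2533257  0.27452308 0.3136798 ]
[ 0.56924573 -0.19888056  0.14702845] [-0.20937444 -0.79955314  0.26229276]
[ 0.56924685 -0.1989885   0.14709141] [ 1.43686394 -0.71108849  0.32035825]
[ 0.56924646 -0.19905682  0.14711426] [-0.01913749  0.12350634 -0.38826267]
```

No contact at 2 mm depth, so key 1 is latched. Continue down to its stop.

```bash
python3 -m jog '[{"grip":1,"slide":[0,0,0.1],"yaw":0},{"grip":1,"slide":[0,0,0.1],"yaw":0},{"grip":1,"slide":[0,0,0.1],"yaw":0},{"grip":1,"slide":[0,0,0],"yaw":0}]'|grep -E 'pos|ft'
python3 -m jog '[{"grip":1,"slide":[0,0,0.1],"yaw":0},{"grip":1,"slide":[0,0,0.1],"yaw":0},{"grip":1,"slide":[0,0,0],"yaw":0}]'|grep -E 'pos|ft'
python3 -m jog '[{"grip":1,"slide":[0,0,0.1],"yaw":0},{"grip":1,"slide":[0,0,0],"yaw":0}]'|grep -E 'pos|ft'
```

```text
position: [0.5691, -0.1992, 0.1438]
ft_force: [-0.4, 1.0, -0.0]
position: [0.5691, -0.1992, 0.1418]
ft_force: [-1.0, 0.3, 1.4]
position: [0.5691, -0.1993, 0.141]
ft_force: [-1.8, 0.1, 6.0]
```

```bash
python3 -m jog '[{"grip":1,"slide":[0,0,0.1],"yaw":0},{"grip":1,"slide":[0,0,0],"yaw":0}]'|grep -E 'pos|ft'
python3 -c "
from h import *
for i in range(3):
    manip.camera('wrist');o=manip.get_obs();print(o['position'],o['ft_force'])"
```

```text
position: [0.5691, -0.1993, 0.1407]
ft_force: [-5.3, 1.9, 10.4]
[ 0.56908122 -0.1992758   0.14061589] [-3.97084299  1.63100558 11.18791065]
[ 0.5690855  -0.1992832   0.14063497] [-4.27783982  2.15587961 10.95928904]
[ 0.56909504 -0.19927985  0.14062806] [-4.82211723  1.14415511 11.26838843]
```

It is hard against the stop (11 N). Hold, release straight up, then check with a light tap.

```bash
python3 -m jog '[{"grip":1,"slide":[0,0,0],"yaw":0},{"grip":1,"slide":[0,0,0],"yaw":0},{"grip":1,"slide":[0,0,-0.5],"yaw":0},{"grip":1,"slide":[0,0,-0.9],"yaw":0},{"grip":1,"slide":[0,0,0],"yaw":0},{"grip":1,"slide":[0,0,0],"yaw":0},{"grip":1,"slide":[0,0,0],"yaw":0}]'|grep -E 'pos|ft'
python3 -m jog '[{"grip":1,"slide":[0,0,0.2],"yaw":0},{"grip":1,"slide":[0,0,0.2],"yaw":0},{"grip":1,"slide":[0,0,0.1],"yaw":0},{"grip":1,"slide":[0,0,0],"yaw":0}]'|grep -E 'pos|ft'
python3 -c "
from h import *
for i in range(4):
    manip.camera('wrist');o=manip.get_obs();print(o['position'],o['ft_force'])"
```

```text
position: [0.569, -0.1991, 0.1536]
ft_force: [0.1, 0.0, 0.6]
position: [0.5689, -0.1992, 0.1486]
ft_force: [0.7, -0.4, 0.3]
[ 0.56898829 -0.19920702  0.14868174] [ 0.4794015  -0.86994635 -0.34200851]
[ 0.5690375  -0.19926542  0.14878674] [ 0.32434997 -0.18063138  0.08905268]
[ 0.56907657 -0.1992521   0.1488763 ] [-1.14736121 -0.39363033 -0.1172883 ]
[ 0.56909706 -0.19926743  0.14894591] [ 0.73122029 -0.08215482  0.43838045]
```

```bash
python3 -m jog '[{"grip":1,"slide":[0,0,0.1],"yaw":0},{"grip":1,"slide":[0,0,0.1],"yaw":0},{"grip":1,"slide":[0,0,0],"yaw":0}]'|grep -E 'pos|ft'
python3 -c "
from h import *
for i in range(4):
    manip.camera('wrist');o=manip.get_obs();print(o['position'],o['ft_force'])"
```

```text
position: [0.5692, -0.1992, 0.1469]
ft_force: [0.2, -0.3, 0.7]
[ 0.56914583 -0.1993032   0.14692306] [-1.01472319 -1.15882004  0.83004658]
[ 0.5691624  -0.19926311  0.14695486] [ 0.31377252 -0.31588375  0.66760937]
[ 0.56912982 -0.19928859  0.14696158] [0.10743481 0.21690292 1.18593844]
[ 0.56914106 -0.19929128  0.14696282] [-0.35499923  0.04708923  1.13094517]
```

```bash
python3 -m jog '[{"grip":1,"slide":[0,0,0.1],"yaw":0},{"grip":1,"slide":[0,0,0],"yaw":0}]'|grep -E 'pos|ft'
python3 -c "
from h import *
for i in range(4):
    manip.camera('wrist');o=manip.get_obs();print(o['position'],o['ft_force'])"
```

```text
position: [0.5691, -0.1993, 0.1458]
ft_force: [1.9, 0.2, 2.0]
[ 0.56912832 -0.19929226  0.14588416] [-0.24175082 -0.73700291  2.15900985]
[ 0.5691452  -0.19929228  0.14592914] [-0.1620318  -0.29010703  1.22297308]
[ 0.56914849 -0.19925584  0.14592184] [ 1.43321942 -0.58166134  0.89558968]
[ 0.56913847 -0.19928114  0.14593524] [0.70864204 1.2275699  1.11595861]
```

Key 1 now answers like the other three, so it's out. Retreat and take a last look.

```bash
python3 -m jog '[{"grip":1,"slide":[0,0,-2],"yaw":0},{"grip":1,"slide":[0,0,-4.5],"yaw":0},{"grip":1,"slide":[0,0,-4.5],"yaw":0},{"grip":1,"slide":[0,0,-4],"yaw":0},{"grip":1,"slide":[-1.5,4.5,0],"yaw":0},{"grip":1,"slide":[0,4.5,0],"yaw":0},{"grip":1,"slide":[0,3,0],"yaw":0},{"grip":1,"slide":[0,0,0],"yaw":0}]'|grep -E 'clock|pos|ft'
python3 -c "
from h import *
cv2.imwrite('pics/w4.png',manip.camera('wrist'))"
```

```text
clock: 13.9
position: [0.5911, -0.0743, 0.2954]
ft_force: [0.0, 0.5, -0.5]
```

View pics/w4.png

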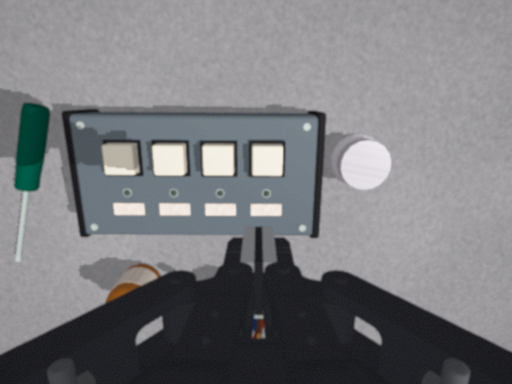

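All four keys, at (121–267, 158), stand alike, and the tin, screwdriver and bottle look undisturbed.

```bash
python3 -c "
from h import *
print(manip.hand_in())"
```

```text
the job is handed in; nothing more can be done
None
```

The latched key was the first one (place1): I pressed it to its stop and released it, and a follow-up tap found it out like the other three; nothing else was touched, and the job was handed in at about 14 s.

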